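Pin the rail in the assembly jig and set its hold-down thumbscrew

TASK

Take the black-gripped locating pin from the wooden pin block and drop it point-down into the empty hole of the aluminium rail, until its shoulder rests on the rail. Then turn the black thumbscrew on the jig's bridge clockwise until its pad seats on the rail, back it off a quarter turn for sliding clearance, and finish still gripping the knob at that setting, so that it cannot creep while a colleague nips up the brass lock ring. Leave the fitted pin, the red pins, the tape roll and the screw tub where they are, and the rail in its nest.

Things in the scene. Friction and masses are not known exactly. Their poses are not given: they have to be found in the camera images.
- jig: Fixed steel jig, plate 220 (x) by 340 (y) mm, top at z = 35 mm. Origin: centre of its footprint on the work surface; z up. The rail lies along y at x = 30. A grey bridge arm (36 mm wide, top at z = 89) reaches from a post at x = -48, y = 0 over the rail's middle; the thumbscrew passes through its end at x = 30, y = 0. An open red-handled toggle clamp stands at x = -70, y = -130, 125 mm high.
- empty_hole (a point): Centre of the mouth of the empty pin hole, level with the rail's top face, at the left (+y) end of the jig (jig frame 30, 105, 47 mm; jig axes). Vertical hole: 15 mm wide through the 12 mm thick rail, then 14 mm wide through the 15 mm plate below, open underneath. When a pin is home its shoulder rests on the rail and its origin is at this point.
- black_pin: Locating pin to fit, upright in one of the pin block's holes: steel shank 12 mm in diameter, 34 mm long, tapered tip, below a black cylindrical grip 20 mm in diameter and 34 mm tall; 40 to 85 g. Origin on the axis at the shoulder (underside of the grip), z up along the grip; the shank runs to z = -34 mm.
- pin_block: Fixed wooden pin block 150 (its x) by 60 (its y) by 45 mm high, origin at the centre of its underside. Three vertical holes 14 mm wide, 39 mm deep, along its x at -45, 0 and +45 mm; the black pin and two red pins stand in them in any order, shoulders on the block's top, grips above it.
- red_pin_a: Shorter pin with a red grip (20 mm diameter, 34 mm tall; 12 mm shank 22 mm long) in the pin block, origin at its shoulder. Not used: leave it standing.
- red_pin_b: A second pin like red_pin_a. Not used: leave it standing.
- fitted_pin: A pin just like the black pin, already home in the other hole of the rail, at the right (-y) end of the jig, 105 mm from the thumbscrew. Origin at its shoulder. Leave it there.
- rail: Loose aluminium rail 40 (its x) by 300 (its y) by 12 mm, 0.37 kg, lying along the jig's y in its nest under the bridge, with about 1 mm play sideways and 1.5 mm endways between low steel stops. Origin: centre of its underside; its top is 12 mm higher.
- thumbscrew (a joint): Turn of the thumbscrew, rad: 0 = pad seated on the rail (stops dead there), negative = backed off. Clockwise seen from above raises the value, counter-clockwise lowers it. Starts at -3.6 to -2.0, so it seats after a third to just over half a turn clockwise. Friction about 0.08 N m; it stays where left. Thread 1.5 mm a turn. A quarter turn is 1.571.
- knob_grip (a point): Point to grip: on the thumbscrew's vertical axis, half-way up the knob, 131 mm above the work surface (under 1 mm more when backed off). The knob is a black knurled cylinder 34 mm in diameter, from 112 to 143 mm high, white index line on top; grip it at any yaw. Below: brass lock ring (top at 97 mm) and bridge arm (top at 89 mm). Its x and y axes turn with the knob.
- tape_roll: Roll of brown packing tape lying flat, 100 mm in diameter, 48 mm high, origin at the centre of its underside. Leave it.
- screw_tub: Round whitish tub with green lid, 88 mm in diameter, 60 mm high, origin at the centre of its underside. Leave it.

How it is judged:
By the outcome, as a careful person would: the job done as asked, in the order asked, and still so for the second after the job is handed in, while the arm keeps its last pose, push and grip.
It also fails if it takes over 61 s, if anything falls off the work surface, if the arm or the gripper's body presses on something with over 40 N, if the wrist force passes 120 N, or if a joint passes its speed limit or range.

ROBOT

A 7-joint arm with a two-finger parallel gripper is mounted at the origin on the work surface. World frame = base frame: x ahead of the robot, y to its left, z up, the work surface at z = 0. Lengths are in m, angles in rad, forces in N, time in s.
With the tool pointing down it reaches from about 0.35 to 0.9 m from the base axis. Payload 7.2 kg.
Tool frame: the origin (TCP) lies between the finger pads, 19 mm behind the fingertips; this is the grasp point; z points along the fingers, y is the line along which they close (so a half turn about z gives the same grasp; the last joint's range is limited). The gripper opens to 88 mm and grips with 3 to 60 N. Pads are 20 mm wide; open, the fingers measure 115 mm over their backs; the gripper's body (75 mm by 178 mm) begins 61 mm behind the grasp point.
Start: joints at [1.054, 0.411, -0.013, 1.596, 0.006, 1.134, -0.082], TCP at [0.271, -0.563, 0.241] pointing down, gripper open.
Joint ranges: [-2.95, 2.95], [-0.29, 1.99], [-1.47, 1.44], [0.14, 2.54], [-1.03, 4.17], [0.13, 1.85], [-2.86, 2.86]. Speed limits (rad/s): [2.39, 2.39, 3.01, 3.01, 3.14, 3.14, 3.14].

INTERFACE

Orientations are given as a rotation vector (axis times angle).
In Python, from station import env, snapshot, camera_info, nets gives the robot as it stands.
- The arm moves only by the shell command python3 -m handwheel 'ROWS' [FORCE]. ROWS is JSON, a list that holds one entry, the list of rows, each a list of 5 numbers: the shift along the world's x, y, z in mm, then the turn about the world's z in degrees, then the finger opening in mm, from 0 to 87.8. In form: [[[x, y, z, roll, jaw], ...]]. A call has 1 to 8 rows; each row is the pose to reach, as a shift and turn from the pose commanded when the call began; what a row does not reach only later rows make up. A row lasts 1/10 s, in which the tool goes at most 50 mm and 8.59 degrees, less where a joint would pass 70% of its speed; a pose out of reach is approached as far as the arm can. A call with a gripper value outside its range is refused whole. The fingers move at their own pace and stop on an object; FORCE is the grip in N (left out, the last holds). Time passes only in rows, so rows that repeat a pose let the fingers close. It gives the time, the measured TCP pose, the force, the opening and the grip force at its end, in the units of the state.
- env.get_obs(): the state, without advancing time (a new reading comes with each control period).
- snapshot(name): name is "side" or "top" or "wrist"; returns the picture (384x512x3 uint8, blue, green, red); there is no depth.
- camera_info(name): a dict with "camera_matrix" (3x3 intrinsics, pixels), "position" and "orientation" of the camera in the world. Camera axes: x right, y down, z forward; pixel columns grow to the right and rows downward; lengths in m; the calibration is good to about 2 mm. A picture is of the moment at which its call begins: read the wrist's pose just before it. camera_info takes no time and is no camera call; for the wrist camera it gives the pose at the moment of the call.
- env.finish_job(): hands the job in; it is judged then, once.
Trained networks look in the newest picture that a camera, given by its name, has taken for a name from the list of things; names that differ only in an ending like _2 or _b are one class to them, and where a whole thing is asked for, a point or a joint stands for the part that bears it (a point fixed in the world has none). Each returns a list of dicts, best first, with "confidence" (0 to 1); they miss things now and then, are a little off and sometimes report something else, mostly with a low value. They report only what shows in the picture. A call takes as long as a camera call.
- nets.silhouettes(camera, name): "region" (384x512 bool, what is visible of it) and "rect" ([left, top, width, height] in pixels, round what is visible of it).
The state is a dict: "clock": time; "joint_positions": joint angles; "qd": joint speeds; "joint_torque": joint torques, N m; "tool_pos": TCP position; "orientation": TCP orientation; "force": force on the tool from outside, world axes, zero at the start; "wrist_torque": the same for the moment, N m; "width": opening from 0.0 (shut) to 1.0 (fully open); "grasp_force": force on a finger pad.
Only numpy, scipy, OpenCV 4.12 (cv2) and the standard library are available. Lean on these libraries where they do the work, as an engineer would, in place of code of your own. Each camera call takes 0.05 s, during which the arm holds its last target. There are 200 camera calls.

## Working session

There is one attempt and no reset: what is moved stays moved. The work goes in short steps, Python scripts to look and compute and a shell command to move; the robot and the scene stay as the last step left them, time stands still between calls to the robot, and variables do not carry over. Pictures are saved under pics/ and viewed, at most 10 in all, crops included, and the job is handed in when it is done.

```bash
mkdir -p pics; ls; cat > h.py <<'E'
import numpy as np, cv2
from scipy.spatial.transform import Rotation as R
from station import env, snapshot, camera_info, nets
def ray(ci,u,v):
    K=np.array(ci["camera_matrix"]); o=np.array(ci["orientation"])
    Rm=R.from_rotvec(o).as_matrix() if o.size==3 else o
    return np.array(ci["position"]),Rm@np.linalg.inv(K)@[u,v,1]
def at_z(ci,u,v,z):
    p,d=ray(ci,u,v); return p+d*(z-p[2])/d[2]
def proj(ci,P):
    K=np.array(ci["camera_matrix"]); o=np.array(ci["orientation"])
    Rm=R.from_rotvec(o).as_matrix() if o.size==3 else o
    q=K@(Rm.T@(np.array(P)-ci["position"])); return q[:2]/q[2]
E
python3 - <<'E'
from h import *
o=env.get_obs(); print({k:np.round(v,3) for k,v in o.items()})
for c in ["top","side"]:
    ci=camera_info(c); print(c,ci)
    im=snapshot(c); cv2.imwrite(f"pics/{c}0.png",im)
    for n in ["black_pin","fitted_pin","red_pin_a","thumbscrew","pin_block","rail","jig"]:
        for r in nets.silhouettes(c,n)[:3]:
            m=cv2.moments(r["region"].astype(np.uint8),True)
            print(n,round(r["confidence"],2),r["rect"],round(m["m10"]/max(m["m00"],1)),round(m["m01"]/max(m["m00"],1)))
print(env.get_obs()["clock"])
E
```

```text
pics
{'clock': np.float64(0.0), 'joint_positions': array([ 1.054,  0.412, -0.013,  1.597,  0.006,  1.134, -0.082]), 'qd': array([-0.002,  0.   ,  0.001,  0.001,  0.001,  0.001, -0.   ]), 'joint_torque': array([-1.0000e-03, -5.8796e+01,  6.4100e-01, -2.9108e+01, -5.4000e-02,
        1.8000e-02,  0.0000e+00]), 'tool_pos': array([ 0.271, -0.563,  0.241]), 'orientation': array([-3.061e+00, -6.990e-01,  1.000e-03]), 'force': array([-0.415, -0.39 , -0.121]), 'wrist_torque': array([ 0.019, -0.017,  0.007]), 'grasp_force': np.float64(0.0), 'width': np.float64(0.998)}
top {'camera_matrix': array([[475.78027892,   0.        , 254.31100187],
       [  0.        , 475.78027892, 190.72610754],
       [  0.        ,   0.        ,   1.        ]]), 'position': array([ 0.39773169, -0.07999899,  1.49084921]), 'orientation': array([-2.17506718,  2.14470985, -0.12684454])}
black_pin 0.39 [133.0, 233.6, 9.7, 5.2] 136 236
fitted_pin 0.42 [313.1, 189.5, 6.8, 7.0] 315 191
red_pin_a 0.57 [140.5, 220.3, 3.8, 6.4] 140 222
pin_block 0.61 [125.2, 196.5, 34.9, 53.7] 144 223
rail 0.78 [231.3, 175.7, 94.7, 23.2] 279 187
jig 0.73 [218.0, 153.9, 118.1, 103.5] 280 200
side {'camera_matrix': array([[381.57776455,   0.        , 251.36989852],
       [  0.        , 381.57776455, 188.24249983],
       [  0.        ,   0.        ,   1.        ]]), 'position': array([0.1458796 , 0.54187604, 0.64766472]), 'orientation': array([-0.83394328,  2.46248547, -1.23634287])}
fitted_pin 0.56 [290.6, 155.8, 11.0, 11.6] 297 163
red_pin_a 0.66 [175.0, 280.7, 12.4, 18.9] 182 290
red_pin_a 0.55 [183.1, 296.0, 17.7, 22.3] 193 307
thumbscrew 0.65 [266.7, 152.0, 15.9, 31.8] 274 158
pin_block 0.78 [160.2, 275.7, 72.9, 94.0] 197 326
pin_block 0.59 [229.2, 160.6, 83.6, 54.1] 262 191
rail 0.67 [227.1, 157.8, 86.1, 60.3] 262 190
jig 0.83 [205.2, 152.3, 163.3, 99.9] 281 198
0.8
```

```bash
python3 - <<'E'
import cv2,numpy as np
a=cv2.imread("pics/top0.png")[130:270,100:360]; b=cv2.imread("pics/side0.png")[130:384,140:380]
a=cv2.resize(a,None,fx=3,fy=3,interpolation=cv2.INTER_CUBIC)[:420]
cv2.imwrite("pics/topc.png",a)
cv2.imwrite("pics/sidec.png",cv2.resize(b,(720//1*240//300,610*240//300*254*3//(610*3)*3//1 if 0 else 600)) if 0 else cv2.resize(b,None,fx=2.3,fy=2.3,interpolation=cv2.INTER_CUBIC))
E
```

```text
(no output)
```

View pics/topc.png

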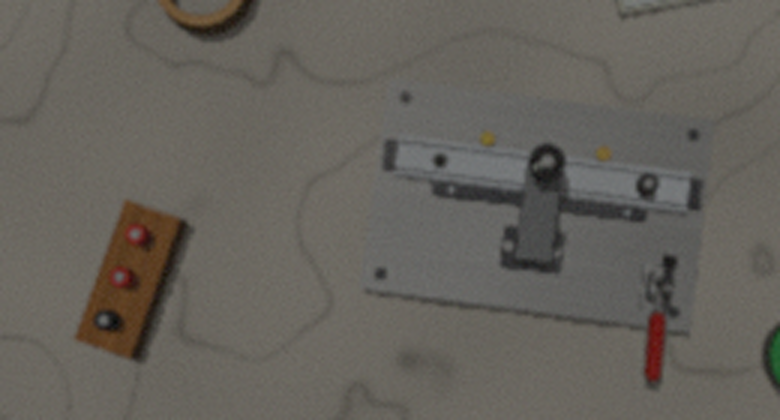

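View pics/sidec.png

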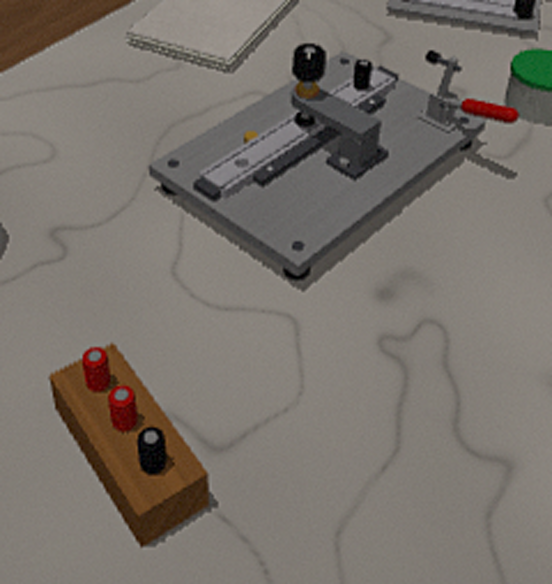

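The top view shows the black pin at about full pixel (135,237), the empty hole at (247,183), the fitted pin at (316,191) and the knob at (282,184). The side view shows the black pin's top at about (206,320).

```bash
python3 - <<'E'
from h import *
t=camera_info("top"); s=camera_info("side"); r3=lambda v:np.round(np.array(v)*1000,1)
print("pin top", r3(at_z(t,135,236.5,.079)), "side", r3(at_z(s,206,319.6,.079)))
h=at_z(t,246.7,183.3,.047); f=at_z(t,316,191.0,.081); k=at_z(t,282,183.7,.143)
print("hole",r3(h),"fitted",r3(f),"knob",r3(k), "knob side",r3(at_z(s,140+309/2.3,130+48/2.3,.143)),"hole-fit",np.linalg.norm((h-f)[:2]),"mid",r3((h+f)/2))
print("hole side", r3(at_z(s,140+241/2.3,130+162/2.3,.047)),"fit side", r3(at_z(s,140+363/2.3,130+62/2.3,.081)))
d=(h-f)[:2]; print("jig yaw deg",np.degrees(np.arctan2(-d[0],d[1])))
print("red ends", r3(at_z(t,100+138/3,130+235/3,.079)), r3(at_z(t,100+121/3,130+277/3,.079)))
o=env.get_obs(); M=R.from_rotvec(o["orientation"]).as_matrix(); print(M.round(3)); print("closing y yaw",np.degrees(np.arctan2(M[1,1],M[0,1])))
w=camera_info("wrist"); print(w["camera_matrix"][0],r3(w["position"]-o["tool_pos"]),R.from_rotvec(w["orientation"]).as_matrix().round(2))
E
```

```text
pin top [424.4 273.2  79. ] side [425.4 275.1  79. ]
hole [591.9 -53.7  47. ] fitted [ 567.1 -261.5   81. ] knob [ 579.3 -156.4  143. ] knob side [ 584.6 -160.8  143. ] hole-fit 0.2092286264355533 mid [ 579.5 -157.6   64. ]
hole side [593.3 -51.5  47. ] fit side [ 569.5 -261.4   81. ]
jig yaw deg -6.8200973587118785
red ends [508.3 244.1  79. ] [466.4 259.2  79. ]
[[ 0.901  0.434  0.   ]
 [ 0.434 -0.901 -0.   ]
 [ 0.     0.    -1.   ]]
closing y yaw -64.2831677523991
[276.78262115   0.         259.40287226] [ 60.   29.1 143.6] [[ 0.43 -0.87 -0.22]
 [-0.9  -0.42 -0.11]
 [ 0.    0.24 -0.97]]
```

```bash
python3 -m handwheel '[[[160,360,0,66,80],[160,360,0,66,80],[160,360,0,66,80],[160,360,0,66,80],[160,360,0,66,80],[160,360,0,66,80],[160,360,0,66,80],[160,360,0,66,80]]]'
```

```text
clock: 1.6
tool_pos: [0.4319, -0.2007, 0.2418]
orientation: [2.18, 2.261, 0.001]
force: [-0.4, -0.2, -0.0]
width: 0.911
grasp_force: 0.0
```

```bash
python3 -m handwheel '[[[-7,390,-20,68,60],[-7,390,-20,68,60],[-7,390,-20,68,60],[-7,390,-20,68,60],[-7,390,-20,68,60],[-7,390,-20,68,60],[-7,390,-20,68,60],[-7,390,-20,68,60]]]'
```

```text
clock: 2.4
tool_pos: [0.4237, 0.1896, 0.2218]
orientation: [0.542, 3.093, 0.001]
force: [0.3, -0.9, -0.1]
width: 0.686
grasp_force: 0.0
```

```bash
python3 -m handwheel '[[[1,84,-80,0,60],[1,84,-80,0,60],[1,84,-80,0,60],[1,84,-80,0,60]]]'
python3 - <<'E'
from h import *
o=env.get_obs(); ci=camera_info("wrist"); im=snapshot("wrist"); cv2.imwrite("pics/w1.png",im)
M=R.from_rotvec(o["orientation"]).as_matrix(); print(o["tool_pos"],"yaw",np.degrees(np.arctan2(M[1,1],M[0,1])))
print(proj(ci,[.4245,.274,.079]),proj(ci,[.4245,.274,.045]))
for r in nets.silhouettes("wrist","black_pin"):
    g=r["region"]; v,u=np.nonzero(g); print(r["confidence"],r["rect"],u.mean(),v.mean(),at_z(ci,u.mean(),v.mean(),.062))
E
```

```text
clock: 2.8
tool_pos: [0.4236, 0.2725, 0.1397]
orientation: [-0.547, -3.09, 0.001]
force: [-0.2, 0.0, 0.0]
width: 0.681
grasp_force: 0.0
[0.42362799 0.27254202 0.1396815 ] yaw 69.92423339669988
[260.43817045 212.00844472] [260.34382545 200.47259981]
0.97 [254.1, 192.1, 25.6, 31.9] 265.6981981981982 208.77627627627626 [0.42842998 0.27728904 0.062     ]
```

View pics/w1.png

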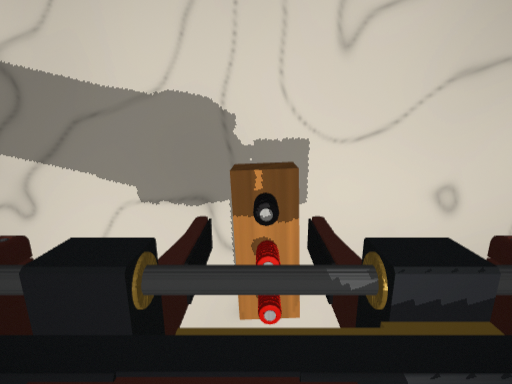

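The wrist view shows the black pin's top disc at about (266,213), between the fingers, with the red pins nearer the robot. The predicted pixel was (260,212).

```bash
python3 - <<'E'
from h import *
ci=camera_info("wrist"); print(at_z(ci,266,213.3,.079), at_z(ci,266,208.8,.062), at_z(ci,269.5,315,.079))
E
```

```text
[0.42933167 0.27553853 0.079     ] [0.4309292  0.27536937 0.062     ] [0.51682809 0.24702122 0.079     ]
```

```bash
python3 -m handwheel '[[[5,2.5,-40,1,50],[5,2.5,-71,1,45],[5,2.5,-71,1,45],[5,2.5,-71,1,10],[5,2.5,-71,1,10],[5,2.5,-71,1,10],[5,2.5,-71,1,10],[5,2.5,-71,1,10]]]' 25
```

```text
clock: 3.7
tool_pos: [0.4312, 0.2739, 0.0718]
orientation: [0.526, 3.095, 0.002]
force: [-0.2, -1.1, 8.4]
width: 0.223
grasp_force: 25.0
```

```bash
python3 -m handwheel '[[[0,0,5,0,10],[0,0,15,0,10],[0,0,50,0,10],[0,0,100,0,10],[0,0,120,0,10],[0,0,120,0,10]]]' 30
python3 - <<'E'
from h import *
o=env.get_obs(); ci=camera_info("wrist"); im=snapshot("wrist"); print(o["tool_pos"]*1000,o["orientation"],o["force"])
cs=camera_info("side"); s=snapshot("side"); u,v=proj(cs,o["tool_pos"]).astype(int); print(u,v)
y0=max(v-40,0);x0=max(u-60,0)
c=cv2.resize(s[y0:y0+100,x0:x0+130],None,fx=4,fy=4,interpolation=cv2.INTER_CUBIC)
w=im[120:330,180:340]; w=cv2.resize(w,(int(160*400/210),400))
cv2.imwrite("pics/p2.png",cv2.resize(np.hstack([c[:400],w]),None,fx=.95,fy=.95)); print(c.shape,x0,y0)
E
```

```text
clock: 4.3
tool_pos: [0.431, 0.2743, 0.1939]
orientation: [0.526, 3.093, 0.004]
force: [1.1, 0.5, 0.0]
width: 0.22
grasp_force: 29.9
[431.03098721 274.26410463 193.9185293 ] [0.52565059 3.09306204 0.00382118] [1.07447884 0.52926945 0.02711325]
199 272
(400, 520, 3) 139 232
```

View pics/p2.png

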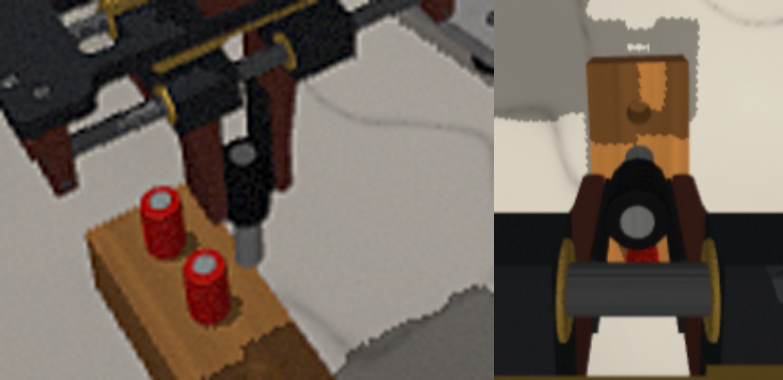

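The side crop shows the pin held between the fingers, shank down, both red pins still standing and the left hole empty. The wrist crop shows its top disc at about (259,243) and its tip at about (260,203).

```bash
python3 - <<'E'
from h import *
o=env.get_obs(); ci=camera_info("wrist"); cs=camera_info("side"); T=o["tool_pos"]; zs=T[2]-.0268
M=R.from_rotvec(o["orientation"]).as_matrix(); r=lambda v:np.round(v*1000,1)
print("tool axis",M[:,2].round(4),"x",M[:,0].round(3))
print("proj top",proj(ci,[T[0],T[1],zs+.034]),"tip",proj(ci,[T[0],T[1],zs-.032]))
print("side proj top",proj(cs,[T[0],T[1],zs+.034]),"tip",proj(cs,[T[0],T[1],zs-.034]))
print("wrist disc off",r(at_z(ci,259,242.7,zs+.034)-T),"side disc off",r(at_z(cs,203,272.3,zs+.034)-T))
E
```

```text
tool axis [ 3.e-04 -8.e-04 -1.e+00] x [-0.944  0.331 -0.001]
proj top [257.65051431 249.85298295] tip [258.23473539 212.03096715]
side proj top [200.90863127 270.7206186 ] tip [203.31369637 298.67553384]
wrist disc off [-3.7  2.   7.2] side disc off [-4.6  0.3  7.2]
```

```bash
python3 -m handwheel '[[[160,-331,0,-77,10],[160,-331,0,-77,10],[160,-331,0,-77,10],[160,-331,0,-77,10],[160,-331,0,-77,10],[160,-331,0,-77,10],[160,-331,0,-77,10],[160,-331,0,-77,10]]]'
```

```text
clock: 5.2
tool_pos: [0.5901, -0.0641, 0.1879]
orientation: [-2.197, -2.245, 0.007]
force: [-0.5, 0.4, -0.5]
width: 0.22
grasp_force: 29.9
```

```bash
python3 -m handwheel '[[[0,0,-70,-8,10],[0,0,-70,-8,10],[0,0,-70,-8,10],[0,0,-70,-8,10],[0,0,-70,-8,10]]]'
python3 - <<'E'
from h import *
o=env.get_obs(); ci=camera_info("wrist"); im=snapshot("wrist"); T=o["tool_pos"]; print(T*1000,o["orientation"])
M=R.from_rotvec(o["orientation"]).as_matrix(); print("yaw",np.degrees(np.arctan2(M[1,1],M[0,1])))
cs=camera_info("side"); s=snapshot("side"); P=np.array([.5923,-.053,.047]); a=proj(ci,P); b=proj(cs,P); print(a,b)
pa=(a-[60,75]).astype(int).clip(0); pb=(b-[30,50]).astype(int)
cv2.imwrite("pics/p3.png",np.hstack([cv2.resize(im[pa[1]:pa[1]+150,pa[0]:pa[0]+120],(480,600),interpolation=cv2.INTER_CUBIC),cv2.resize(s[pb[1]:pb[1]+75,pb[0]:pb[0]+40],(320,600),interpolation=cv2.INTER_CUBIC)])); print(pa,pb)
E
```

```text
clock: 5.7
tool_pos: [0.5908, -0.0573, 0.1213]
orientation: [2.334, 2.102, 0.001]
force: [0.3, 0.1, -0.3]
width: 0.223
grasp_force: 29.9
[590.75144749 -57.31095827 121.31729642] [2.33400768e+00 2.10174495e+00 1.40782546e-03]
yaw -5.994718572781648
[259.47021385 202.88952831] [245.45180355 200.29928457]
[199 127] [215 150]
```

View pics/p3.png

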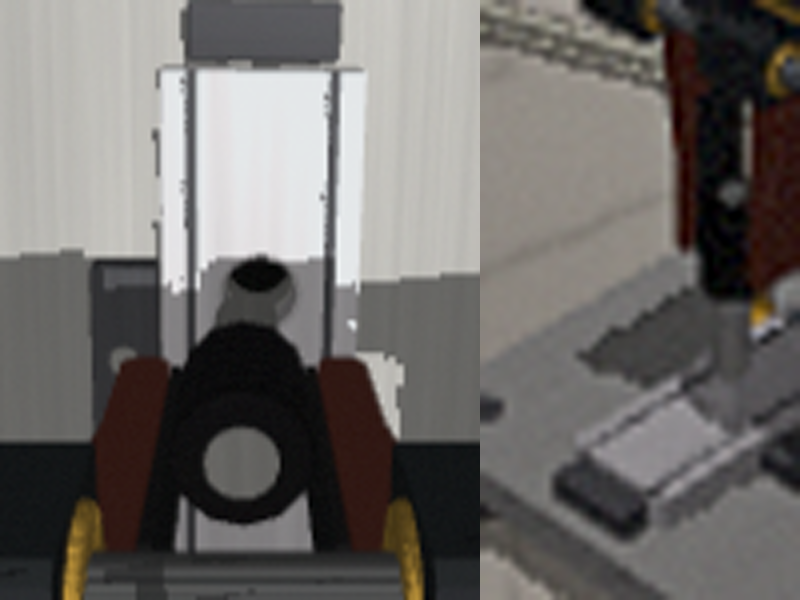

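The wrist crop shows the hole about 4 px right of the pin: hole centre at about full pixel (265,199.5), top disc at (259,243). The side crop shows the shank upright over the rail.

```bash
python3 - <<'E'
from h import *
o=env.get_obs(); ci=camera_info("wrist"); T=o["tool_pos"]; zs=T[2]-.0268; r=lambda v:np.round(v*1000,1)
h=at_z(ci,265,199.5,.047); d=at_z(ci,259.2,242.7,zs+.034); print("T",r(T),"hole",r(h),"disc",r(d),"move",r(h-d))
print("rail centre at v=160:",r(at_z(ci,199+262/4,127+180/4,.047)), "rail edges", r(at_z(ci,199+161/4,127+180/4,.047)), r(at_z(ci,199+364/4,127+180/4,.047)))
print("pred hole px for shift",[proj(ci,h+np.array(e)) .round(1) for e in([.002,0,0],[0,.002,0])])
E
```

```text
T [590.9 -57.5 121.7] hole [597.3 -50.9  47. ] disc [592.3 -52.  128.9] move [  5.    1.1 -81.9]
rail centre at v=160: [599.2 -28.3  47. ] rail edges [579.2 -26.2  47. ] [619.4 -30.4  47. ]
pred hole px for shift [array([267.4, 199.3]), array([264.8, 197.1])]
```

```bash
python3 -m handwheel '[[[4.7,1,-7,-1,10],[4.7,1,-7,-1,10],[4.7,1,-7,-1,10]]]'
python3 - <<'E'
from h import *
o=env.get_obs(); ci=camera_info("wrist"); im=snapshot("wrist"); T=o["tool_pos"]; print(T*1000,o["force"])
cs=camera_info("side"); s=snapshot("side")
cv2.imwrite("pics/p4.png",np.hstack([cv2.resize(im[170:260,225:295],(466,600),interpolation=cv2.INTER_CUBIC),cv2.resize(s[160:220,225:257],(320,600),interpolation=cv2.INTER_CUBIC)]))
E
```

```text
clock: 6.1
tool_pos: [0.5949, -0.0565, 0.1133]
orientation: [-2.353, -2.081, 0.0]
force: [-0.4, 1.0, 0.5]
width: 0.224
grasp_force: 29.9
[594.92294943 -56.53235478 113.30470929] [-0.42210208  1.04198049  0.52186366]
```

View pics/p4.png

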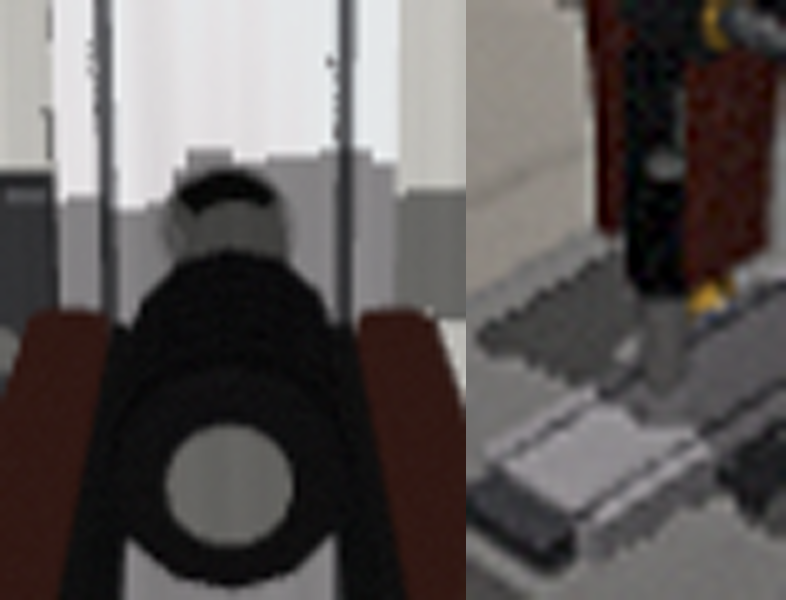

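The pin's top disc is at (259.4,243) and the hole centre at about (259.2,204.8), so they line up sideways. The shank tip nearly covers the hole.

```bash
python3 - <<'E'
from h import *
o=env.get_obs(); ci=camera_info("wrist"); T=o["tool_pos"]; zs=T[2]-.0268; r=lambda v:np.round(v*1000,1)
h=at_z(ci,259.2,204.8,.047); d=at_z(ci,259.4,243,zs+.034); print("T",r(T),"hole",r(h),"disc",r(d),"move",r(h-d))
print(proj(ci,[d[0],d[1],zs-.034]), proj(ci,[d[0],d[1]+.004,zs-.034]))
E
```

```text
T [594.9 -56.6 113.4] hole [596.3 -51.6  47. ] disc [596.4 -51.3 120.6] move [ -0.2  -0.3 -73.6]
[259.34722838 206.41634368] [258.70809296 201.44669577]
```

```bash
python3 -m handwheel '[[[0,0,-6,0,10],[0,0,-12,0,10],[0,0,-16,0,10],[0,0,-16,0,10]]]'
```

```text
clock: 6.6
tool_pos: [0.5943, -0.0566, 0.0963]
orientation: [-2.353, -2.08, 0.002]
force: [-0.7, -0.2, -1.2]
width: 0.219
grasp_force: 29.9
```

```bash
python3 -m handwheel '[[[0,0,-8,0,10],[0,0,-16,0,10],[0,0,-20,0,10],[0,0,-21,0,10],[0,0,-21,0,10]]]'
```

```text
clock: 7.1
tool_pos: [0.5948, -0.0565, 0.0761]
orientation: [-2.353, -2.081, 0.0]
force: [-0.1, 0.2, -0.7]
width: 0.223
grasp_force: 30.0
```

```bash
python3 -m handwheel '[[[0,0,-2,0,10],[0,0,-2,0,10],[0,0,-2,0,30],[0,0,-2,0,34],[0,0,-2,0,34],[0,0,-2,0,34]]]'; python3 -m handwheel '[[[0,0,30,0,34],[0,0,70,0,40],[0,0,120,0,70],[0,0,120,0,70]]]'
python3 - <<'E'
from h import *
o=env.get_obs(); ci=camera_info("wrist"); im=snapshot("wrist"); print(o["tool_pos"]*1000)
rs=nets.silhouettes("wrist","black_pin"); print([(r["confidence"],r["rect"]) for r in rs[:2]])
cs=camera_info("side"); s=snapshot("side")
print(proj(cs,[.5963,-.0516,.081]),proj(ci,[.5963,-.0516,.081]))
cv2.imwrite("pics/p5.png",np.hstack([cv2.resize(im[100:280,180:340],(533,600)),cv2.resize(s[140:220,222:257],(262,600),interpolation=cv2.INTER_CUBIC)]))
for r in nets.silhouettes("side","thumbscrew")[:1]: print(r["confidence"],r["rect"])
E
```

```text
clock: 7.7
tool_pos: [0.595, -0.0566, 0.0745]
orientation: [2.353, 2.081, 0.0]
force: [0.4, -0.2, 0.2]
width: 0.39
grasp_force: 0.0
clock: 8.1
tool_pos: [0.5984, -0.0562, 0.2013]
orientation: [2.348, 2.076, 0.012]
force: [0.8, 0.2, -0.1]
width: 0.599
grasp_force: 0.0
[598.44777916 -56.21270006 201.29672565]
[(0.87, [242.6, 173.9, 22.0, 24.1])]
[243.990893   189.15557896] [254.30038124 190.21054299]
0.72 [267.3, 149.1, 13.7, 34.4]
```

View pics/p5.png

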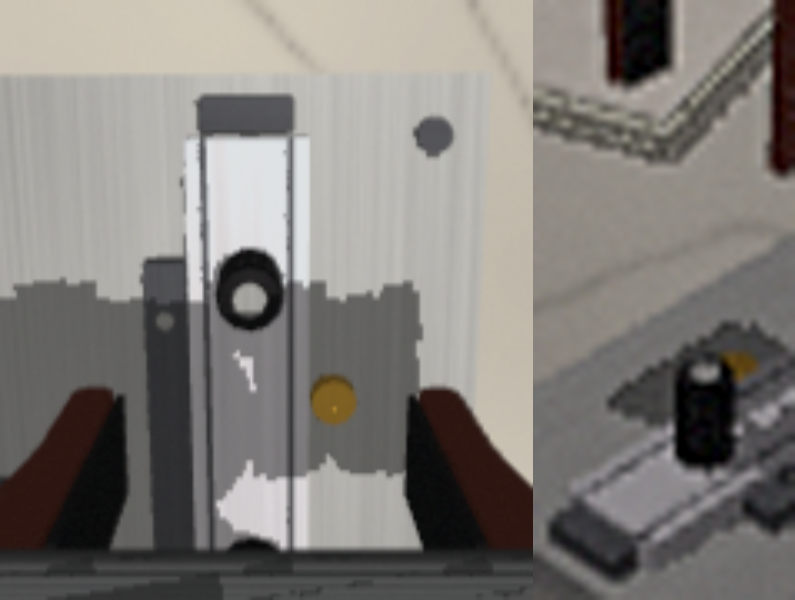

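The black pin sits with its shoulder on the rail and no shank showing, at about (255,187) in the wrist view. Now the knob.

```bash
python3 -m handwheel '[[[-12,-99,5,68,70],[-12,-99,5,68,70],[-12,-99,5,68,70],[-12,-99,5,68,70],[-12,-99,5,68,70],[-12,-99,5,68,70],[-12,-99,5,68,70],[-12,-99,5,68,70]]]'; python3 -m handwheel '[[[0,0,0,32,70],[0,0,0,32,70],[0,0,0,32,70],[0,0,0,32,70],[0,0,0,32,70]]]'
python3 - <<'E'
from h import *
o=env.get_obs(); ci=camera_info("wrist"); im=snapshot("wrist"); T=o["tool_pos"];M=R.from_rotvec(o["orientation"]).as_matrix(); print(T*1000,"yaw",np.degrees(np.arctan2(M[1,1],M[0,1])),o["joint_positions"].round(2))
for r in nets.silhouettes("wrist","thumbscrew")[:2]: print(r["confidence"],r["rect"])
for z in (.143,.112): print(proj(ci,[.5832,-.1555,z]))
cv2.imwrite("pics/p6.png",im)
E
```

```text
clock: 9.1
tool_pos: [0.582, -0.1555, 0.1974]
orientation: [-0.777, -3.041, -0.001]
force: [-0.1, -1.0, -0.2]
width: 0.798
grasp_force: 0.0
clock: 9.6
tool_pos: [0.582, -0.1555, 0.1975]
orientation: [0.084, -3.138, -0.003]
force: [-0.4, -0.0, 0.6]
width: 0.794
grasp_force: 0.0
[ 582.02934335 -155.54196254  197.45738248] yaw 93.05409430083415 [ 0.73  0.53 -0.78  1.66  0.4   1.12  1.47]
0.62 [237.4, 186.5, 46.7, 48.8]
[258.5014589  215.16822161]
[258.56056123 203.84327296]
```

View pics/p6.png

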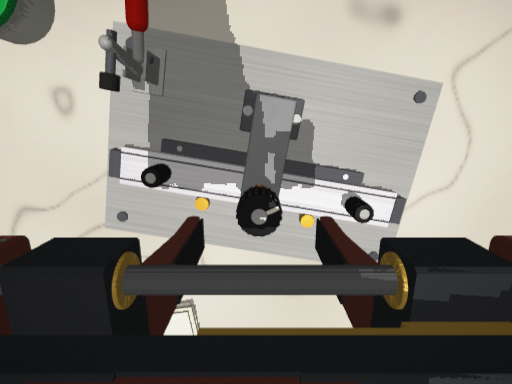

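The wrist view shows the knob's top at about (259,214), within 1 px of the prediction, with its index line pointing right and both long pins seated.

```bash
python3 -m handwheel '[[[1,0,-40,0,70],[1,0,-66.5,0,70],[1,0,-66.5,0,70],[1,0,-66.5,0,20],[1,0,-66.5,0,20],[1,0,-66.5,0,20],[1,0,-66.5,0,20],[1,0,-66.5,0,20]]]' 30
cat > st.py <<'E'
from h import *
o=env.get_obs();M=R.from_rotvec(o["orientation"]).as_matrix(); print(o["clock"],(o["tool_pos"]*1000).round(1),"yaw",np.degrees(np.arctan2(M[1,1],M[0,1])).round(2),"F",o["force"].round(1),"T",o["wrist_torque"].round(3),"q",o["joint_positions"].round(2),o["width"]*88,o["grasp_force"])
E
python3 st.py
```

```text
clock: 10.5
tool_pos: [0.5842, -0.1557, 0.1336]
orientation: [-0.081, 3.14, -0.001]
force: [-0.4, 0.8, 1.4]
width: 0.382
grasp_force: 26.0
10.5 [ 584.2 -155.7  133.6] yaw 92.95 F [-0.4  0.8  1.4] T [-0.039 -0.194 -0.044] q [ 0.7   0.6  -0.74  1.72  0.47  1.    1.41] 33.58889432446264 25.958366096019745
```

```bash
python3 -m handwheel '[[[0,0,0,-7,20],[0,0,-0.1,-14,20],[0,0,-0.1,-21,20],[0,0,-0.1,-28,20],[0,0,-0.1,-35,20],[0,0,-0.2,-42,20],[0,0,-0.2,-49,20],[0,0,-0.2,-56,20]]]'; python3 st.py
python3 -m handwheel '[[[0,0,0,-7,20],[0,0,-0.1,-14,20],[0,0,-0.1,-21,20],[0,0,-0.1,-28,20],[0,0,-0.1,-35,20],[0,0,-0.2,-42,20],[0,0,-0.2,-48,20],[0,0,-0.2,-48,20]]]'; python3 st.py
```

```text
clock: 11.3
tool_pos: [0.5837, -0.1569, 0.1333]
orientation: [1.411, 2.806, -0.002]
force: [-1.3, -2.6, 2.6]
width: 0.383
grasp_force: 30.0
11.3 [ 583.7 -156.9  133.3] yaw 36.63 F [-1.3 -2.6  2.6] T [-0.676  0.374  0.042] q [ 0.55  0.54 -0.51  1.73  0.31  0.95  0.56] 33.67564023383281 29.99946802854538
clock: 12.1
tool_pos: [0.5829, -0.1569, 0.1331]
orientation: [2.428, 1.993, -0.004]
force: [-5.2, -3.3, 5.8]
width: 0.382
grasp_force: 30.0
12.1 [ 582.9 -156.9  133.1] yaw -11.25 F [-5.2 -3.3  5.8] T [-0.786  1.146 -0.079] q [ 0.41  0.51 -0.31  1.74  0.19  0.92 -0.18] 33.59092403737783 30.00842034816742
```

```bash
python3 -m handwheel '[[[-0.7,-0.5,0.3,-4,20],[-0.7,-0.5,0.3,-8,20],[-0.7,-0.5,0.3,-8,20]]]' >/dev/null; python3 st.py
for i in 1; do python3 -m handwheel '[[[0,0,0,-4,20],[0,0,0,-8,20],[0,0,0,-12,20],[0,0,0,-12,20]]]'>/dev/null; python3 st.py;  done
python3 -m handwheel '[[[0,0,0,-4,20],[0,0,0,-8,20],[0,0,0,-12,20],[0,0,0,-12,20]]]'>/dev/null; python3 st.py
```

```text
12.4 [ 582.6 -156.9  133. ] yaw -19.09 F [-3.3 -1.7  3. ] T [-0.668  0.746 -0.107] q [ 0.39  0.5  -0.28  1.75  0.17  0.92 -0.29] 33.560696538571314 30.00327318906784
12.8 [ 582.5 -156.8  133. ] yaw -30.99 F [-3.7 -1.9  4.8] T [-0.735  1.079 -0.114] q [ 0.35  0.5  -0.23  1.75  0.14  0.91 -0.48] 33.4569680352752 30.004518628120422
13.2 [ 583.  -156.   132.9] yaw -42.87 F [-3.4 -1.4  4.1] T [-0.336  0.859  0.307] q [ 0.31  0.49 -0.18  1.75  0.11  0.91 -0.66] 33.485080977621315 30.003603100776672
```

```bash
python3 - <<'E'
from h import *
im=snapshot("wrist"); cv2.imwrite("pics/k1.png",im)
a=cv2.imread("pics/p6.png")[180:250,220:300]; b=im[205:275,210:310]
cv2.imwrite("pics/k1c.png",np.hstack([cv2.resize(a,(400,350),interpolation=cv2.INTER_CUBIC),cv2.resize(b,(400,280),interpolation=cv2.INTER_CUBIC) if 0 else cv2.resize(b[:,10:90],(400,350),interpolation=cv2.INTER_CUBIC)]))
E
python3 st.py
```

```text
13.25 [ 583.  -156.   132.9] yaw -42.77 F [-3.7 -1.2  4.8] T [-0.312  0.917  0.21 ] q [ 0.31  0.49 -0.18  1.75  0.11  0.91 -0.66] 33.84455105771242 30.00355839729309
```

View pics/k1c.png

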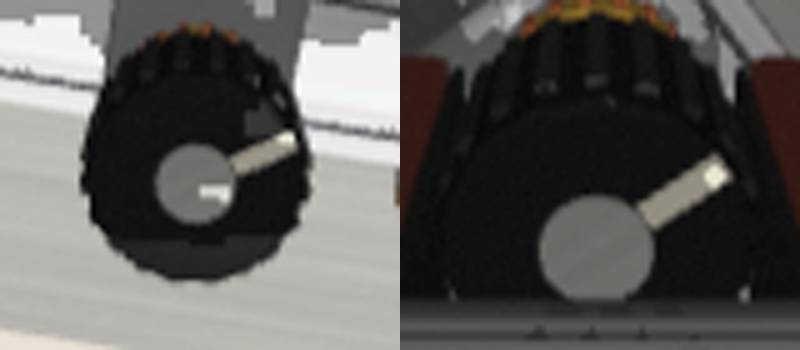

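In both crops the index line is clear. It now points about 8° further anticlockwise relative to the gripper, so the knob has seated and the pads have slipped a little.

```bash
cat > idx.py <<'E'
from h import *
def idx_world(ci,c,e,z):
    a=at_z(ci,*c,z);b=at_z(ci,*e,z); return np.degrees(np.arctan2(*(b-a)[[1,0]])),np.linalg.norm((b-a)[:2])*1000
def find(ci,im,ctr,z):
    # bright line pixels in an annulus about the knob axis, on the top plane
    g=cv2.cvtColor(im,cv2.COLOR_BGR2GRAY); x,y=ctr; S=[]
    for t in np.radians(np.arange(0,360,.5)):
        v=[]
        for r in np.linspace(.009,.014,11):
            p=proj(ci,[x+r*np.cos(t),y+r*np.sin(t),z]); v.append(cv2.getRectSubPix(g.astype(np.float32),(1,1),tuple(map(float,p)))[0,0])
        S.append(np.mean(v))
    return np.array(S)
E
python3 - <<'E'
from idx import *
ci=camera_info("wrist"); T=env.get_obs()["tool_pos"]
c=(220+(597-400)/5,205+252/5); e=(220+(718-400)/5,205+172/5)
a,l=idx_world(ci,c,e,.143); print("now",a,l,at_z(ci,*c,.143)-T)
# initial picture: rebuild camera pose from tool pose (yaw 93.05 at 582.0,-155.5,197.5)
o=env.get_obs(); M=R.from_rotvec(o["orientation"]); C=R.from_rotvec(ci["orientation"])
M0=R.from_rotvec([0.084,-3.138,-0.003]); rel=M.inv()
c0={"camera_matrix":ci["camera_matrix"],"position":np.array([.58203,-.15554,.19746])+M0.apply(rel.apply(ci["position"]-T)),"orientation":(M0*rel*C).as_rotvec()}
a0,l0=idx_world(c0,(220+196/5,180+183/5),(220+294/5,180+137/5),.1437); print("start",a0,l0,"turned",(a0-a)%360)
E
```

```text
now -6.979935861078849 15.468552115223467 [ 0.00027028 -0.000156    0.01006225]
start 119.28183580716615 16.25887528734764 turned 126.26177166824499
```

```bash
cat >> idx.py <<'E'
def measure(im=None):
    ci=camera_info("wrist"); o=env.get_obs(); im=snapshot("wrist") if im is None else im
    M=R.from_rotvec(o["orientation"]).as_matrix(); y=np.degrees(np.arctan2(M[1,1],M[0,1]))
    T=o["tool_pos"]; S=find(ci,im,(T[0]+.0002,T[1]-.0002),.143)
    rel=(np.arange(0,360,.5)-y)%360; k=np.argsort(rel); rel,S=rel[k],S[k]
    ok=(rel>0)&(rel<90); w=np.where(ok,np.clip(S-100,0,None),0)
    a=(w*rel).sum()/w.sum(); print("yaw",y.round(2),"index rel",a.round(2),"world",(a+y).round(2),"peak",S[ok].max().round(),"Tz",o["wrist_torque"][2].round(3))
E
python3 -c "
from idx import *
measure(cv2.imread('pics/k1.png'))"
python3 -m handwheel '[[[0,0,0,-3,20],[0,0,0,-6,20],[0,0,0,-6,20]]]'; python3 -c "
from idx import *
measure()"; python3 st.py
```

```text
yaw -42.77 index rel 38.45 world -4.31 peak 147.0 Tz 0.21
clock: 13.55
tool_pos: [0.5839, -0.1552, 0.1329]
orientation: [-2.941, -1.104, -0.002]
force: [-1.7, 1.5, 2.9]
width: 0.38
grasp_force: 30.0
yaw -48.83 index rel 40.78 world -8.06 peak 141.0 Tz 0.238
13.6 [ 583.9 -155.3  133. ] yaw -48.78 F [-0.5  0.7  2.7] T [0.361 0.063 0.245] q [ 0.29  0.49 -0.16  1.75  0.09  0.9  -0.75] 33.68968816199883 30.00174969434738
```

```bash
cat > idx2.py <<'E'
from h import *
def measure(im=None,save=None):
    o=env.get_obs(); ci=camera_info("wrist"); im=snapshot("wrist") if im is None else im
    M=R.from_rotvec(o["orientation"]).as_matrix(); y=np.degrees(np.arctan2(M[1,1],M[0,1])); T=o["tool_pos"]
    # rectified patch of the knob's top, 20 px/mm, columns = tool x, rows = tool y, +-20 mm
    q=np.array([[-.02,-.02],[.02,-.02],[.02,.02],[-.02,.02]]); ax=M[:2,:2]
    src=np.float32([proj(ci,[*(T[:2]+ax@p),.143]) for p in q]); dst=np.float32([[0,0],[400,0],[400,400],[0,400]])
    P=cv2.warpPerspective(im,cv2.getPerspectiveTransform(src,dst),(400,400),flags=cv2.INTER_CUBIC)
    g=cv2.cvtColor(P,cv2.COLOR_BGR2GRAY); hsv=cv2.cvtColor(P,cv2.COLOR_BGR2HSV)
    if save: cv2.imwrite(save,P)
    n,L,st,c=cv2.connectedComponentsWithStats((g>128).astype(np.uint8))
    for i in range(1,n):
        if st[i,4]<150 or np.hypot(*(c[i]-200))>330: continue
        v,u=np.nonzero(L==i); l=cv2.fitLine(np.float32(np.c_[u,v]),cv2.DIST_L2,0,.01,.01).ravel()
        d=ax@l[:2]; d=d if (ax@(c[i]-200))@d>0 else -d
        print(i,"area",st[i,4],"c mm",((c[i]-200)/10).round(1),"world dir",np.degrees(np.arctan2(d[1],d[0])).round(1))
    print("yaw",y.round(2))
E
python3 -c "
from idx2 import *
measure(save='pics/r1.png')"
```

```text
1 area 2388 c mm [6.9 8.2] world dir -6.6
2 area 226 c mm [18.8 13.3] world dir 56.1
yaw -48.78
```

```bash
python3 -m handwheel '[[[0,0,0,7,20],[0,0,0,14,20],[0,0,0,21,20],[0,0,0.1,28,20],[0,0,0.1,35,20],[0,0,0.2,42,20],[0,0,0.2,49,20],[0,0,0.2,49,20]]]'>/dev/null; python3 st.py; python3 -c "
from idx2 import *
measure()"
```

```text
14.45 [ 583.  -155.   133.1] yaw 0.37 F [-3.9  2.4  5.3] T [0.76  0.663 0.078] q [ 0.44  0.51 -0.36  1.74  0.21  0.93  0.  ] 33.403026399587844 30.005593299865723
1 area 2612 c mm [6.8 9. ] world dir 42.2
2 area 431 c mm [18.5 14.1] world dir 102.9
yaw 0.37
```

```bash
python3 -m handwheel '[[[0,0,0.1,7,20],[0,0,0.1,14,20],[0,0,0.1,21,20],[0,0,0.2,28,20],[0,0,0.2,35,20],[0,0,0.2,41,20],[0,0,0.2,41,20],[0,0,0.2,41,20]]]'>/dev/null; python3 st.py; python3 -c "
from idx2 import *
measure()"
```

```text
15.3 [ 582.5 -155.4  133.3] yaw 41.13 F [-3.8  2.2  6.8] T [0.594 1.049 0.035] q [ 0.56  0.54 -0.52  1.73  0.32  0.95  0.63] 33.252124465016514 30.004705488681793
3 area 2877 c mm [6.2 9.3] world dir 82.9
yaw 41.13
```

```bash
python3 - <<'E'
from h import *
s=snapshot("side"); cv2.imwrite("pics/fin.png",cv2.resize(s[130:384,140:400],None,fx=2.3,fy=2.3,interpolation=cv2.INTER_CUBIC))
E
```

```text
(no output)
```

View pics/fin.png

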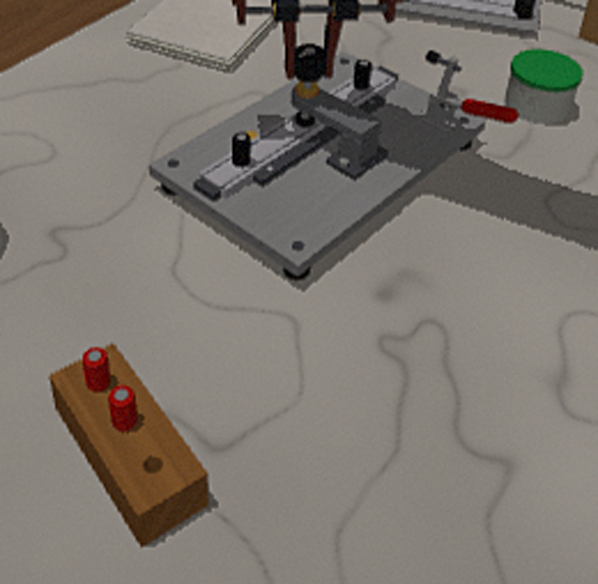

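The final side view shows the black pin home in the rail at crop (241,148), the fitted pin and both red pins in place, and the knob gripped at (310,60).

```bash
python3 -c "
from station import env
print(env.finish_job())"
```

```text
the job is handed in; nothing more can be done
None
```

The job is handed in: the black pin is home in the rail, and the thumbscrew was seated, backed off about 90° (89.5° by its index line) and is still gripped there. The verdict was not reported.

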